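# Hang the slide carrier and hold the dip at the third stop

## Task

Make a dry check of the dipping depth before the stain is poured: hang the slide carrier by its wire bail over the dip bar of the stand, between the two collars, and let go of it. Then turn the knob on top of the stand clockwise from its home position, feeling for the clicks, to the third stop and not over the next click, so that the slides sink into the tray without touching it. The knob springs back when released, so finish while holding it at the third stop.

Things in the scene. Friction and masses are not known exactly. Their poses are not given: they have to be found in the camera images.
- slide_carrier: steel rack of five upright glass slides with a tall wire bail, loose on the worktop, 160 g, 178 mm high; origin under its centre, z up. Footprint 32 (x) by 70 mm (y); slides up to z = 79 mm. Bail: 5 mm wire in the plane x = 0, uprights at y = +-32.5 mm up to z = 102 mm, then a roof shape with its peak at z = 135 mm; window 60 mm wide. Same after a half turn
- carrier_grip (a point): middle of the carrier's grip block on the bail's peak, 160 mm above the carrier's underside; the block measures 24 mm (carrier x) by 10 mm (carrier y) and reaches from 138 to 178 mm; pinch it across the 10 mm; axes as the carrier's
- carrier_bail (a point): point on the carrier's middle line where the axis of the dip bar lies when the carrier hangs on it: 124 mm above the underside, 36 mm below carrier_grip
- dip_stand: the dip stand, fixed to the worktop: white base plate 8 mm thick (local x -166 to 56 mm, y +-85 mm), aluminium column 48 x 56 mm with a white dial, 84 mm across, and the knob on top, tray in front. Origin under the column's axis at worktop height; local -x points along the dip bar to its free end, roughly towards the robot
- steel_tray: open steel tray on the base plate under the bar, fixed there: 68 mm (along the bar) by 150 mm, 22 mm high with its rim 30 mm above the worktop and its floor 10 mm above it; origin under its centre
- dip_bar: horizontal steel dip bar out of the column's front: 10 mm thick, free end 136 mm from the column's axis, two collars 17 mm across with a gap of 20 mm between. Its axis is 158 mm above the worktop with the knob at home; it stays level and sinks 6.67 mm for each click of the knob (15.9 mm per rad). Origin on the column's axis at bar height
- bar_seat (a point): point on the bar's axis midway between the two collars, 115 mm from the column's axis, over the tray's centre; axes as the stand's. A carrier hangs here with its x along the bar; the underside is then 34 mm above the worktop with the knob at home and 14 mm at the third stop
- knob_grip (a point): middle of the knob's bar-shaped grip, on the knob's vertical axis, 230 mm above the worktop: 46 mm long, 14 mm thick, from 206 to 244 mm; x along the grip (along the dip bar at home), y across the 14 mm; the axes turn with the knob. Below it a round plate 65 mm across (top at 206 mm); behind that a housing 41 to 74 mm from the axis, up to 210 mm
- depth_knob (a joint): turn of the knob in rad, 0 at home, growing clockwise seen from above. A spring ball clicks in every 24 degrees: 0.419, 0.838, 1.257 (third stop), 1.676; end of travel 1.75. A return spring drives it home from any stop when let go. The torque to turn it, 0.1 to 0.3 N m, is lowest as the ball drops into a stop and jumps up by about 0.08 N m just past the stop
- bench_timer: small white wedge-shaped digital timer, 38 x 66 x 63 mm, a bystander; origin under its centre
- stain_bottle: dropper bottle, 34 mm across and 89 mm tall, a bystander; origin under its centre
- petri_dish: flat covered dish, 64 mm across and 15 mm high, a bystander; origin under its centre
There are look-alikes about, which are no part of the job. Leave any red look-alike of the slide_carrier alone.

How it is judged:
On the way, in this order (a step that is already met when the one before it is completed fails the run):
1. the carrier hangs on the dip bar between the collars, let go, the knob still at home (distance between carrier_bail and bar_seat below 0.013 m and contact force between slide_carrier and dip_bar above 0.6 N and contact force between the fingers and slide_carrier below 0.05 N and value of joint depth_knob below 0.15 rad), for 0.2 s.
2. the knob is held at the third stop with the carrier hanging on the bar (value of joint depth_knob between 1.107 and 1.407 rad and distance between carrier_bail and bar_seat below 0.013 m and contact force between the fingers and depth_knob above 2 N), for 0.2 s.
At the end, for the whole second after the job is handed in: The fingers hold the knob (over 2 N) at the third stop, 1.257 rad within 0.15 rad; the carrier hangs from the dip bar alone between the collars (within 13 mm of the middle), upright within 0.2 rad and still, clear of the tray (all of step 2 and contact force between slide_carrier and dip_bar above 0.6 N and contact force between slide_carrier and steel_tray below 0.05 N and contact force between the arm and slide_carrier below 0.05 N and angle between slide_carrier's own z axis and vertical below 0.2 rad and linear speed of slide_carrier below 0.05 m/s); the arm keeps its last pose, push and grip.
It fails at once if the knob is turned on past the third stop, over the next click (value of joint depth_knob above 1.467 rad).
It fails at once if the carrier strikes the tray (contact force between slide_carrier and steel_tray above 2 N).
It fails at once if the carrier is tipped over or dropped (angle between slide_carrier's own z axis and vertical above 0.7 rad).
It fails at once if a bystander is knocked away (distance of any of bench_timer, stain_bottle, petri_dish from where it was at the start of the episode above 0.03 m).
It also fails if it takes over 72 s, if anything falls off the work surface, if the arm or the gripper's body presses on something with over 40 N, if the wrist force passes 120 N, or if a joint passes its speed limit or range.

## Robot

A 6-joint arm with a two-finger parallel gripper is mounted at the origin on a cart in front of the work surface, level with it; the furniture and walls round the work are solid. World frame = base frame: x ahead of the robot, y to its left, z up, the work surface at z = 0. Lengths are in m, angles in rad, forces in N, time in s.
With the tool pointing down it reaches from about 0.35 to 0.875 m from the base axis. Payload 15.5 kg.
Tool frame: the origin (TCP) lies midway between the tips of the shut fingers; the grasp point (between the pads) lies 19 mm behind it (ctrl.grip_point_offset is the distance from the TCP to the grasp point, in m); z points along the fingers, y is the direction in which the jaws open and shut (so a half turn about z gives the same grasp; the last joint's range is limited). The gripper opens to 85 mm and grips with 20 to 120 N. Pads are 22 mm wide; open, the fingers measure 114 mm over their backs; the gripper's body (76 mm by 85 mm) begins 54 mm behind the grasp point. The pads swing forward as they close: fully open they stand 13 mm farther back than shut.
Start: joints at [1.159, 0.494, 1.345, -0, 1.302, -0.096], TCP at [0.195, 0.594, 0.231] pointing down, gripper open.
Joint ranges: [-2.91, 2.91], [-0.82, 2.16], [0.22, 2.67], [-1.22, 4.37], [0.12, 2.79], [-3.08, 3.08]. Speed limits (rad/s): [1.89, 1.89, 2.57, 3.01, 3.01, 3.01].

## Interface

Orientations are given as a unit quaternion [x, y, z, w].
In Python, from bench import sensors, viewer, order, ctrl gives the robot as it stands.
- The arm moves only by the shell command python3 -m creep 'ROWS' [FORCE]. ROWS is text: rows parted by semicolons, each of 5 numbers parted by spaces: the finger opening in cm, from 0 to 8.54, then the shift along the world's x, y, z in cm, then the turn about the world's z in rad. In form: hand tx ty tz spin; .... A call has 1 to 10 rows; each row is the pose to reach, as a shift and turn from the pose commanded when the call began; what a row does not reach only later rows make up. A row lasts 1/12 s, in which the tool goes at most 41.7 mm and 7.16 degrees, less where a joint would pass 70% of its speed; a pose out of reach is approached as far as the arm can. A call with a gripper value outside its range is refused whole. The fingers move at their own pace and stop on an object; FORCE is the grip in N (left out, the last holds). Time passes only in rows, so rows that repeat a pose let the fingers close. It gives the time, the measured TCP pose, the force and the opening at its end, in the units of the state.
- sensors.observe(): the state, without advancing time (a new reading comes with each control period).
- viewer.capture(name): name is "scene" or "top" or "wrist"; returns (picture, depth): 480x640x3 uint8, red, green, blue; 480x640 float32, m along the optical axis (not along the pixel's ray), 0 where there is no reading.
- viewer.get_calibration(name): a dict with "K" (3x3 intrinsics, pixels), "distortion" ([k1, k2, p1, p2, k3] as OpenCV has them; the pictures are not rectified), "origin" and "orientation" of the camera in the world; the wrist camera has in their place "hand_eye" (4x4, takes a point from camera to tool coordinates, whose origin is the TCP and whose axes are the flange's). Camera axes: x right, y up, looking along -z (the intrinsics and any distortion apply to the point x, -y, -z); pixel columns grow to the right and rows downward; lengths in m; the calibration is good to about 2 mm. A picture is of the moment at which its call begins: read the wrist's pose just before it. get_calibration takes no time and is no camera call.
- order.close_job(): hands the job in, once; it reports no verdict.
The state is a dict: "time_s": time; "q": joint angles; "qd": joint speeds; "tau": joint torques, N m; "ee_pos": TCP position; "tcp_rot": TCP orientation; "force": force on the tool from outside, world axes, zero at the start; "torque": the same for the moment, N m; "opening": finger opening in m.
Only numpy, scipy, OpenCV 4.12 (cv2) and the standard library are available. Lean on these libraries where they do the work, as an engineer would, in place of code of your own. Each camera call takes 0.05 s, during which the arm holds its last target.

## Working session

There is one attempt and no reset: what is moved stays moved. The work goes in short steps, Python scripts to look and compute and a shell command to move; the robot and the scene stay as the last step left them, time stands still between calls to the robot, and variables do not carry over. Pictures are saved under pics/ and viewed, and the job is handed in when it is done.

```bash
ls; mkdir -p pics; cat > h.py <<'E'
import numpy as np, cv2
from scipy.spatial.transform import Rotation as R
from bench import sensors, viewer, order, ctrl
def cap(n):
    s=sensors.observe(); p,d=viewer.capture(n); c=viewer.get_calibration(n); 
    if n=='wrist':
        T=np.eye(4);T[:3,:3]=R.from_quat(s['tcp_rot']).as_matrix();T[:3,3]=s['ee_pos'];M=T@np.array(c['hand_eye'])
    else:
        M=np.eye(4);o=np.array(c['orientation']);M[:3,:3]=R.from_quat(o).as_matrix() if o.size==4 else o.reshape(3,3);M[:3,3]=c['origin']
    return p,d,np.array(c['K']),np.array(c['distortion'],float),M
def cloud(d,K,D,M):
    v,u=np.nonzero(d>0); z=d[v,u].astype(float)
    q=cv2.undistortPoints(np.stack([u,v],1).astype(float).reshape(-1,1,2),K,D).reshape(-1,2)
    P=np.stack([q[:,0]*z,-q[:,1]*z,-z],1)
    W=np.full(d.shape+(3,),np.nan);W[v,u]=P@M[:3,:3].T+M[:3,3];return W
def proj(X,K,D,M):
    X=np.atleast_2d(X);c=(X-M[:3,3])@M[:3,:3];c=c*[1,-1,-1]
    return cv2.projectPoints(c,np.zeros(3),np.zeros(3),K,D)[0].reshape(-1,2)
def save(n,p): cv2.imwrite('pics/'+n+'.png',cv2.cvtColor(p,cv2.COLOR_RGB2BGR))
E
python3 - <<'E'
from h import *
for n in ['scene','top','wrist']:
    p,d,K,D,M=cap(n); save(n+'0',p); np.savez('/tmp/'+n+'0.npz',p=p,d=d,K=K,D=D,M=M)
    print(n,K[0,0],D,M.round(3).tolist())
print(sensors.observe())
E
```

```text
pics
scene 611.2207124402637 [0.02502651 0.         0.         0.         0.        ] [[0.422, 0.458, -0.782, -0.676], [-0.907, 0.234, -0.352, -0.561], [0.022, 0.858, 0.514, 0.951], [0.0, 0.0, 0.0, 1.0]]
top 522.354660776251 [-0.09311983  0.          0.          0.          0.        ] [[-0.058, 0.972, -0.228, 0.299], [-0.998, -0.057, 0.012, -0.0], [-0.001, 0.229, 0.974, 1.253], [0.0, 0.0, 0.0, 1.0]]
wrist 371.8448364963916 [0.0031066 0.        0.        0.        0.       ] [[0.312, -0.913, -0.263, 0.127], [0.95, 0.299, 0.088, 0.617], [-0.001, -0.277, 0.961, 0.374], [0.0, 0.0, 0.0, 1.0]]
{'time_s': 0.15, 'q': array([ 1.15848615e+00,  4.94051988e-01,  1.34596829e+00,  7.61370419e-06,
        1.30248809e+00, -9.54893512e-02]), 'qd': array([ 0.00012305, -0.00154164, -0.00264269,  0.00022217,  0.00094234,
       -0.00094221]), 'tau': array([ 6.02936216e-04, -8.82544613e+01, -3.84067369e+01, -4.12879126e-05,
        7.32558343e-03,  4.33620482e-05]), 'ee_pos': array([0.19459943, 0.59365601, 0.230837  ]), 'tcp_rot': array([ 1.57749706e-01,  9.87479023e-01, -4.42254204e-04, -1.18556761e-04]), 'force': array([ 0.10631477, -0.06762227,  0.32286996]), 'torque': array([-0.00264292,  0.00325658,  0.0202915 ]), 'opening': 0.08537305326528968}
```

View pics/scene0.png

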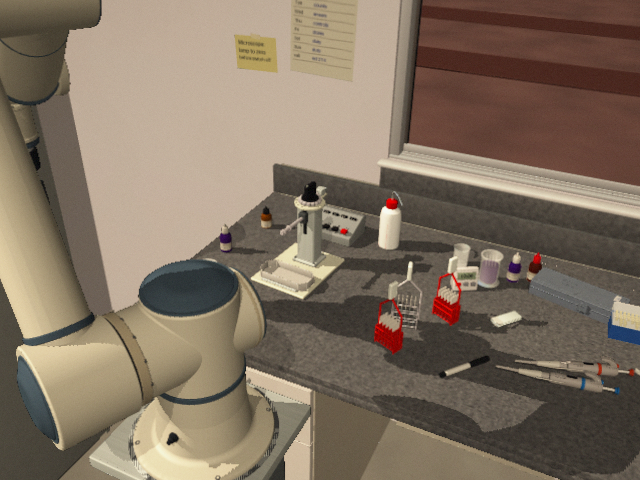

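View pics/top0.png

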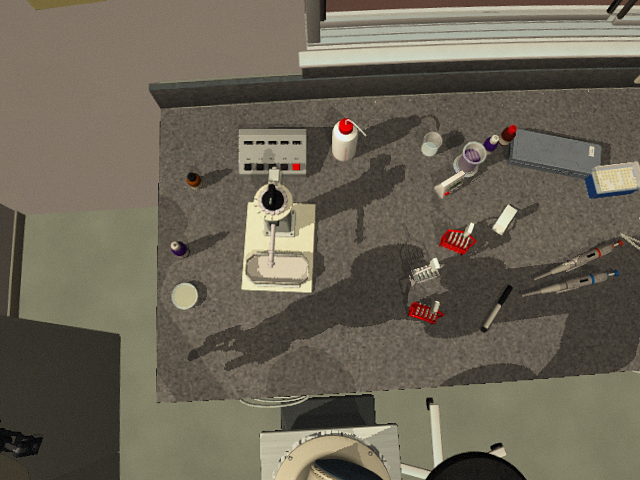

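View pics/wrist0.png

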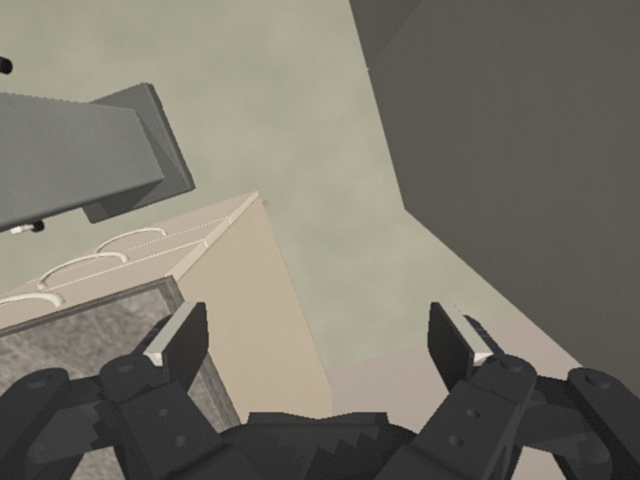

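Candidates for the carrier: steel rack at top (424,272) / scene (408,300), red look-alike at top (458,240) / scene (447,300), and red look-alike at top (425,312) / scene (389,330). I choose the steel one. The stand is at top (275,230). Next I'll check a close crop and the clouds.

```bash
python3 - <<'E'
from h import *
f=np.load('/tmp/top0.npz');p,d,K,D,M=[f[k] for k in 'pdKDM']
a=cv2.resize(p[215:335,380:500],(480,480),interpolation=cv2.INTER_CUBIC)
b=cv2.resize(p[160:300,235:325],(308,480),interpolation=cv2.INTER_CUBIC)
save('crop0',np.hstack([a,b]))
W=cloud(d,K,D,M); np.save('/tmp/W.npy',W)
for u,v in [(424,272),(433,264),(458,240),(425,312),(274,200),(272,240),(278,268),(247,290),(312,290),(315,206),(180,248),(185,295),(450,183)]:
    print(u,v,W[v,u].round(3))
X=W.reshape(-1,3);C=p.reshape(-1,3)
m=(X[:,0]>.3)&(X[:,0]<.62)&(X[:,1]<-.15)&(X[:,1]>-.45)&(X[:,2]>.12)
print(X[m].round(3)[:80].tolist())
E
```

```text
424 272 [ 0.493 -0.247  0.044]
433 264 [ 0.49  -0.244  0.163]
458 240 [ 0.557 -0.327  0.08 ]
425 312 [ 0.398 -0.237  0.058]
274 200 [0.632 0.084 0.226]
272 240 [0.562 0.096 0.165]
278 268 [0.529 0.098 0.01 ]
247 290 [ 0.482  0.176 -0.001]
312 290 [0.473 0.019 0.   ]
315 206 [0.681 0.    0.007]
180 248 [0.582 0.324 0.056]
185 295 [0.475 0.323 0.017]
450 183 [ 0.703 -0.329  0.064]
[[0.571, -0.329, 0.179], [0.572, -0.332, 0.178], [0.572, -0.335, 0.176], [0.572, -0.331, 0.168], [0.57, -0.33, 0.177], [0.569, -0.331, 0.179], [0.57, -0.334, 0.177], [0.569, -0.335, 0.18], [0.569, -0.339, 0.176], [0.572, -0.33, 0.161], [0.568, -0.328, 0.174], [0.567, -0.329, 0.18], [0.567, -0.332, 0.177], [0.566, -0.333, 0.18], [0.567, -0.336, 0.177], [0.568, -0.339, 0.175], [0.571, -0.329, 0.156], [0.568, -0.328, 0.168], [0.566, -0.327, 0.176], [0.566, -0.33, 0.174], [0.566, -0.332, 0.175], [0.565, -0.333, 0.179], [0.565, -0.336, 0.177], [0.571, -0.329, 0.149], [0.568, -0.328, 0.157], [0.564, -0.325, 0.174], [0.563, -0.326, 0.179], [0.563, -0.329, 0.178], [0.563, -0.331, 0.178], [0.562, -0.333, 0.179], [0.56
[... 479 characters left out ...]
321, 0.126], [0.569, -0.322, 0.13], [0.569, -0.324, 0.13], [0.562, -0.323, 0.157], [0.56, -0.323, 0.164], [0.557, -0.322, 0.178], [0.556, -0.323, 0.181], [0.556, -0.325, 0.179], [0.556, -0.328, 0.178], [0.557, -0.331, 0.176], [0.569, -0.31, 0.123], [0.569, -0.312, 0.124], [0.569, -0.315, 0.121], [0.568, -0.316, 0.126], [0.568, -0.319, 0.125], [0.567, -0.32, 0.128], [0.566, -0.321, 0.132], [0.566, -0.323, 0.133], [0.565, -0.325, 0.134], [0.562, -0.324, 0.146], [0.559, -0.322, 0.16], [0.557, -0.322, 0.169], [0.554, -0.321, 0.18], [0.554, -0.323, 0.179], [0.553, -0.324, 0.182], [0.554, -0.328, 0.177], [0.554, -0.329, 0.18], [0.565, -0.323, 0.126], [0.565, -0.324, 0.129], [0.563, -0.324, 0.136]]
```

View pics/crop0.png

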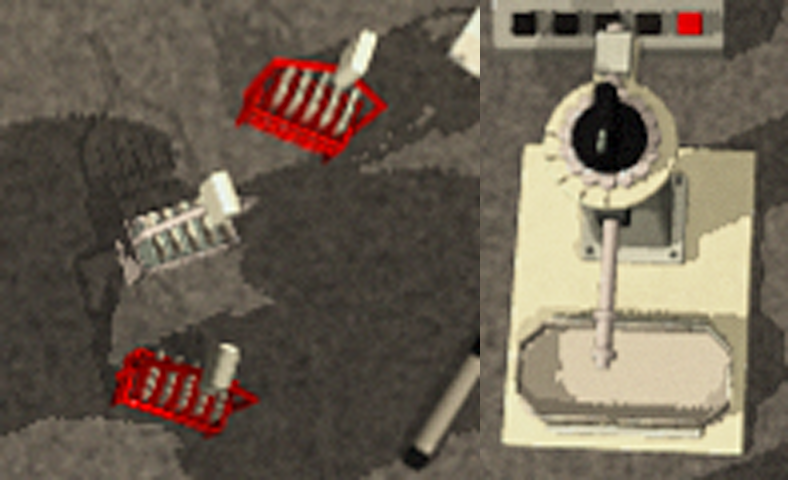

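The crop shows the steel (uncoloured) carrier with its pale grip block at crop (222,195), i.e. top (435,264). The stand, with knob at home, is at right. Now I'll fit the poses.

```bash
python3 - <<'E'
from h import *
def rep(n):
    f=np.load(f'/tmp/{n}0.npz');p,d,K,D,M=[f[k] for k in 'pdKDM']
    W=cloud(d,K,D,M);X=W.reshape(-1,3);X=X[np.isfinite(X[:,0])]
    print('==',n)
    c=np.array([.49,-.247])
    r=np.linalg.norm(X[:,:2]-c,axis=1)
    def rect(P,l): 
        if len(P)>4:
            (cx,cy),(w,h),a=cv2.minAreaRect((P[:,:2]*1000).astype(np.float32)); print(l,len(P),round(cx,1),round(cy,1),round(w,1),round(h,1),round(a,1),'z',P[:,2].mean().round(4),'mean',P[:,:2].mean(0).round(4))
    rect(X[(r<.035)&(X[:,2]>.171)],'block top')
    rect(X[(r<.035)&(X[:,2]>.14)],'block')
    rect(X[(r<.05)&(X[:,2]>.004)&(X[:,2]<.13)],'carrier')
    B=X[(r<.05)&(X[:,2]>.09)&(X[:,2]<.136)]
    if len(B)>5:
        u,s,v=np.linalg.svd(B[:,:2]-B[:,:2].mean(0)); print('bail dir deg',np.degrees(np.arctan2(v[0,1],v[0,0])),s,B.mean(0))
    # stand
    k=np.linalg.norm(X[:,:2]-[.64,.085],axis=1)
    rect(X[(k<.04)&(X[:,2]>.236)&(X[:,2]<.26)],'knob top')
    rect(X[(k<.05)&(X[:,2]>.200)&(X[:,2]<.21)],'plate')
    b=X[(X[:,0]>.48)&(X[:,0]<.605)&(abs(X[:,1]-.09)<.03)&(X[:,2]>.145)&(X[:,2]<.175)]
    rect(b,'bar')
    u,s,v=np.linalg.svd(b[:,:2]-b[:,:2].mean(0)); print('bar dir',np.degrees(np.arctan2(v[0,1],v[0,0])),b[:,0].min(),b[:,0].max())
    for t in np.arange(.48,.6,.01):
        q=b[(b[:,0]>=t)&(b[:,0]<t+.01)]
        if len(q): print(round(t,2),len(q),q[:,1].mean().round(4),np.ptp(q[:,1]).round(4),q[:,2].max().round(4))
    t=X[(X[:,0]>.45)&(X[:,0]<.60)&(abs(X[:,1]-.09)<.1)&(X[:,2]>.025)&(X[:,2]<.036)]; rect(t,'tray rim')
    t=X[(X[:,0]>.42)&(X[:,0]<.80)&(abs(X[:,1]-.09)<.12)&(X[:,2]>.0055)&(X[:,2]<.0095)]; rect(t,'base')
rep('top');rep('scene')
E
```

```text
== top
block top 57 490.4 -247.8 23.3 11.4 19.5 z 0.1771 mean [ 0.4904 -0.2474]
block 97 490.4 -247.9 23.4 11.4 18.5 z 0.1689 mean [ 0.4897 -0.2461]
carrier 465 490.1 -245.2 94.0 89.2 42.4 z 0.0513 mean [ 0.4873 -0.2412]
bail dir deg -76.57082474131882 [0.15259798 0.01061226] [ 0.48808051 -0.23720888  0.11517482]
knob top 144 639.5 89.7 14.0 43.3 84.0 z 0.2428 mean [0.6388 0.0894]
plate 465 647.3 91.9 76.9 62.4 22.4 z 0.2044 mean [0.6423 0.0873]
bar 256 555.1 95.8 20.7 99.1 86.3 z 0.163 mean [0.5577 0.0971]
bar dir 173.98341762363168 0.5056659777350809 0.6044192842130462
0.5 11 0.1025 0.0089 0.1664
0.51 30 0.1014 0.015 0.1688
0.52 20 0.1002 0.009 0.1685
0.53 31 0.0988 0.0149 0.1665
0.54 23 0.0992 0.0109 0.1668
0.55 17 0.0976 0.0084 0.1653
0.56 23 0.0962 0.0088 0.166
0.57 21 0.0962 0.0091 0.1655
0.58 19 0.0944 0.0069 0.1663
0.59 36 0.0917 0.0169 0.1728
tray rim 124 526.7 101.0 151.1 69.5 84.1 z 0.0295 mean [0.5282 0.1039]
base 2541 604.2 88.3 231.5 368.0 89.0 z 0.0076 mean [0.5759 0.0927]
== scene
block top 33 487.1 -246.8 25.8 9.3 17.8 z 0.1782 mean [ 0.4854 -0.247 ]
block 80 487.1 -
[... 219 characters left out ...]
ob top 71 636.4 89.3 18.7 49.8 85.1 z 0.2425 mean [0.6341 0.0875]
plate 196 643.9 91.7 76.8 62.9 21.2 z 0.2051 mean [0.6369 0.0841]
bar 173 553.7 101.7 27.7 106.5 79.9 z 0.1623 mean [0.5616 0.0957]
bar dir 173.4468889143373 0.4988546120525691 0.6049742034034574
0.49 1 0.0974 0.0 0.1646
0.5 16 0.1015 0.011 0.1664
0.51 16 0.1019 0.0164 0.1689
0.52 6 0.1 0.0034 0.1665
0.53 22 0.0991 0.0149 0.1704
0.54 9 0.0969 0.0085 0.1658
0.55 11 0.0965 0.008 0.1666
0.56 9 0.0958 0.0065 0.1663
0.57 11 0.094 0.0104 0.1676
0.58 9 0.0937 0.0092 0.1664
0.59 39 0.0904 0.0218 0.1745
tray rim 257 523.9 101.5 153.9 78.1 84.1 z 0.0293 mean [0.523 0.101]
base 817 611.9 90.2 368.3 238.7 0.0 z 0.0077 mean [0.5857 0.0798]
```

```bash
python3 - <<'E'
from h import *
s=sensors.observe();m=R.from_quat(s['tcp_rot']).as_matrix()
print(m.round(3)); y=m[:,1];print('jaw yaw',np.degrees(np.arctan2(y[1],y[0])),'q1',s['q'][0],'q6',s['q'][5], ctrl.grip_point_offset)
E
```

```text
[[-0.95   0.312 -0.   ]
 [ 0.312  0.95  -0.001]
 [ 0.    -0.001 -1.   ]]
jaw yaw 71.84739024039835 q1 1.1584861461517004 q6 -0.09548935117827995 0.0187
```

```bash
python3 -m creep '8.5 0 0 4 0; 8.5 2 -3 7 0.06; 8.5 4 -6.5 10 0.12; 8.5 6.5 -9.5 10 0.18; 8.5 9 -12.5 10 0.24; 8.5 11.5 -15.5 10 0.3; 8.5 14 -18.5 10 0.36; 8.5 16.5 -21.5 10 0.42; 8.5 19 -24.5 10 0.48; 8.5 21 -28 10 0.55'
python3 -m creep '8.5 1 -4 0 0; 8.5 2 -8 0 0; 8.5 3 -12 0 0; 8.5 4 -16 0 0; 8.5 5 -20 0 0; 8.5 6 -24 0 0; 8.5 6 -28 0 0; 8.5 6 -32 0 0; 8.5 6 -36 0 0; 8.5 6 -40 0 0'
python3 -m creep '8.5 0 -4 0 0; 8.5 0 -8 0 0; 8.5 0 -12 0 0; 8.5 0 -16 0 0; 8.5 0 -16 0 0;8.5 0 -16 0 0'
```

```text
time_s: 0.98
ee_pos: [0.4061, 0.3125, 0.3312]
tcp_rot: [-0.118, 0.993, 0.0, 0.0]
force: [1.4, -0.0, -0.2]
opening: 0.0852
time_s: 1.82
ee_pos: [0.4642, -0.088, 0.3313]
tcp_rot: [-0.116, 0.993, 0.0, -0.0]
force: [0.5, 0.2, -0.5]
opening: 0.085
time_s: 2.32
ee_pos: [0.4643, -0.2478, 0.3307]
tcp_rot: [-0.115, 0.993, 0.0, -0.0]
force: [-0.4, 0.8, -0.5]
opening: 0.0851
```

```bash
python3 - <<'E'
from h import *
p,d,K,D,M=cap('wrist'); save('wrist1',p)
W=cloud(d,K,D,M);X=W.reshape(-1,3);X=X[np.isfinite(X[:,0])]
r=np.linalg.norm(X[:,:2]-[.49,-.247],axis=1)
def rect(P,l):
    (cx,cy),(w,h),a=cv2.minAreaRect((P[:,:2]*1000).astype(np.float32)); print(l,len(P),round(cx,1),round(cy,1),round(w,1),round(h,1),round(a,1),'z',np.median(P[:,2]).round(4),P[:,:2].mean(0).round(4))
rect(X[(r<.03)&(X[:,2]>.173)&(X[:,2]<.186)],'top')
rect(X[(r<.03)&(X[:,2]>.14)&(X[:,2]<.19)],'block')
B=X[(r<.05)&(X[:,2]>.095)&(X[:,2]<.137)]
u,s,v=np.linalg.svd(B[:,:2]-B[:,:2].mean(0)); print(np.degrees(np.arctan2(v[0,1],v[0,0])),s,B.mean(0))
S=X[(r<.05)&(X[:,2]>.06)&(X[:,2]<.085)];rect(S,'slides')
s=sensors.observe();y=R.from_quat(s['tcp_rot']).as_matrix()[:,1];print('jaw',np.degrees(np.arctan2(y[1],y[0])),s['ee_pos'])
E
```

```text
top 319 489.4 -246.0 24.0 9.3 13.1 z 0.1779 [ 0.4886 -0.2461]
block 421 489.4 -246.1 24.0 9.5 13.2 z 0.1775 [ 0.4862 -0.2466]
-75.95305596732973 [0.37736426 0.02336996] [ 0.48888337 -0.24541315  0.11770595]
slides 210 489.6 -245.9 25.9 69.0 13.9 z 0.0787 [ 0.4879 -0.2509]
jaw 103.271728020118 [ 0.46436673 -0.24642653  0.33086839]
```

View pics/wrist1.png

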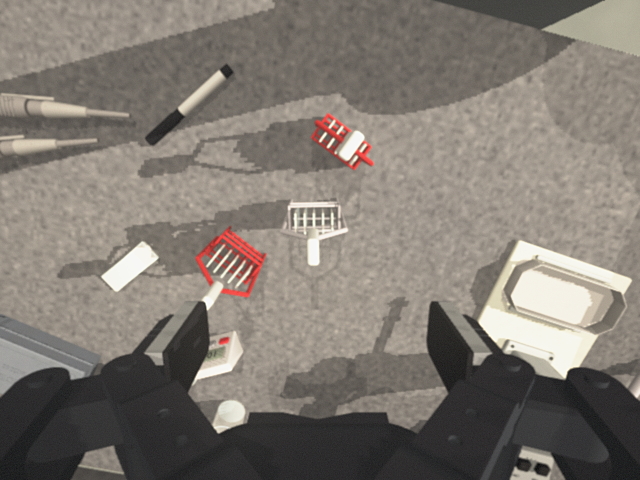

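The wrist view shows the steel carrier's block at (313,250), lined up between the jaws. Size and height match (24 x 9.5 mm, top at 178 mm). Descending.

```bash
python3 -m creep '8.5 2.5 0 0 0; 8.5 2.5 0 -3.5 0; 8.5 2.5 0 -7 0; 8.5 2.5 0 -10 0; 8.5 2.5 0 -13 0; 8.5 2.5 0 -15 0; 8.5 2.5 0 -17 0; 8.5 2.5 0 -18 0; 8.5 2.5 0 -18.7 0; 8.5 2.5 0 -18.7 0'
python3 -m creep '5 0 0 0 0; 3 0 0 0 0; 2 0 0 0 0;1.5 0 0 0 0;1 0 0 0 0;0.5 0 0 0 0;0.5 0 0 0 0;0.5 0 0 0 0;0.5 0 0 0 0;0.5 0 0 0 0' 40
```

```text
time_s: 3.2
ee_pos: [0.4895, -0.2452, 0.1437]
tcp_rot: [-0.117, 0.993, 0.0, -0.0]
force: [-1.1, -0.2, -0.2]
opening: 0.0851
time_s: 4.03
ee_pos: [0.4899, -0.2464, 0.1445]
tcp_rot: [-0.116, 0.993, -0.0, 0.0]
force: [-0.4, -1.5, 5.0]
opening: 0.0097
```

```bash
python3 -m creep '0.5 0 0 1 0; 0.5 0 0 3 0; 0.5 0 0 5 0; 0.5 0 1 7 0; 0.5 0 2.5 8 -0.02; 0.5 0 5 8 -0.05; 0.5 -0.5 8 8 -0.1; 0.5 -1 11 8 -0.15; 0.5 -1.5 14 8 -0.2; 0.5 -2 17 8 -0.25' 60
python3 -m creep '0.5 0 3 0 -0.03; 0.5 0 6 0 -0.06; 0.5 0 9 0 -0.09; 0.5 0 12 0 -0.09; 0.5 0 14.5 0 -0.09; 0.5 0 16.5 0 -0.09; 0.5 0 17.7 -1 -0.09; 0.5 0 18.3 -2 -0.09; 0.5 0 18.3 -2.7 -0.09; 0.5 0 18.3 -2.7 -0.09'
python3 - <<'E'
from h import *
for n in ['scene','top','wrist']:
    p,d,K,D,M=cap(n); save(n+'2',p); np.savez('/tmp/'+n+'2.npz',p=p,d=d,K=K,D=D,M=M)
s=sensors.observe();y=R.from_quat(s['tcp_rot']).as_matrix()[:,1];print('jaw',np.degrees(np.arctan2(y[1],y[0])),s['ee_pos'],s['opening'],s['time_s'])
E
```

```text
time_s: 4.87
ee_pos: [0.469, -0.0747, 0.2247]
tcp_rot: [0.01, 1.0, 0.0, -0.0]
force: [0.9, -0.6, -1.0]
opening: 0.0091
time_s: 5.7
ee_pos: [0.4688, 0.1069, 0.1964]
tcp_rot: [0.053, 0.999, -0.0, -0.001]
force: [-1.2, 0.1, -1.8]
opening: 0.009
jaw 83.84511664605864 [0.46982305 0.10635584 0.19767988] 0.008950304791060936 5.85
```

```bash
python3 - <<'E'
from h import *
f=np.load('/tmp/scene2.npz');p=f['p'];a=cv2.resize(p[160:310,200:400],(800,600),interpolation=cv2.INTER_CUBIC);save('crop2',a)
f=np.load('/tmp/wrist2.npz');p,d,K,D,M=[f[k] for k in 'pdKDM']
W=cloud(d,K,D,M);X=W.reshape(-1,3);X=X[np.isfinite(X[:,0])]
b=X[(X[:,0]>.49)&(X[:,0]<.60)&(abs(X[:,1]-.09)<.03)&(X[:,2]>.145)&(X[:,2]<.175)]
print(len(b))
if len(b):
  for t in np.arange(.49,.6,.005):
    q=b[(b[:,0]>=t)&(b[:,0]<t+.005)]
    if len(q): print(round(t,3),len(q),((q[:,1].max()+q[:,1].min())/2).round(4),np.ptp(q[:,1]).round(4),q[:,2].max().round(4))
E
```

```text
800
0.525 4 0.1014 0.0017 0.1644
0.53 194 0.0998 0.0132 0.1675
0.535 248 0.1009 0.0158 0.1679
0.54 82 0.1002 0.0094 0.1646
0.545 123 0.0998 0.0097 0.1649
0.55 121 0.0993 0.0098 0.1646
0.555 28 0.0988 0.0097 0.1636
```

View pics/wrist2.png

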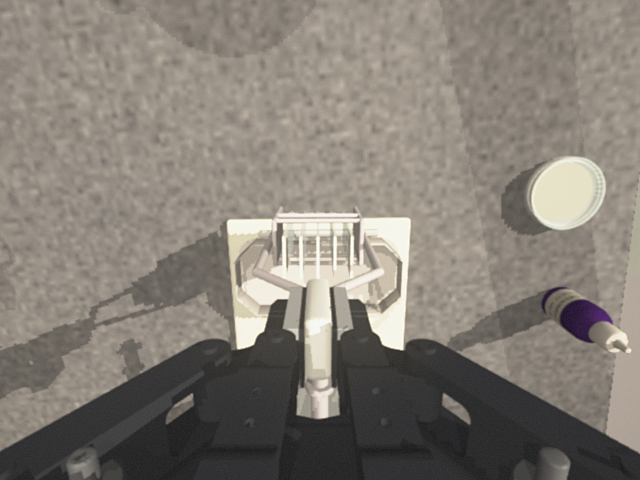

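View pics/crop2.png

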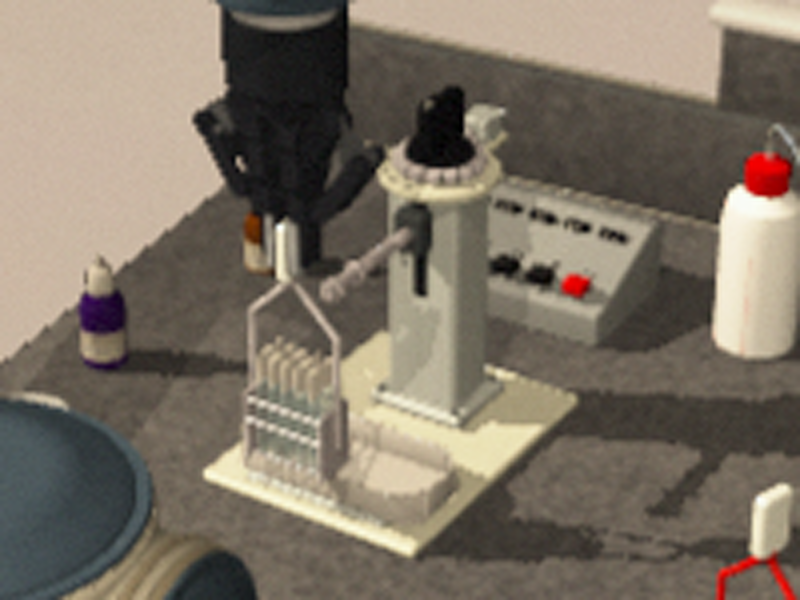

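View pics/top2.png

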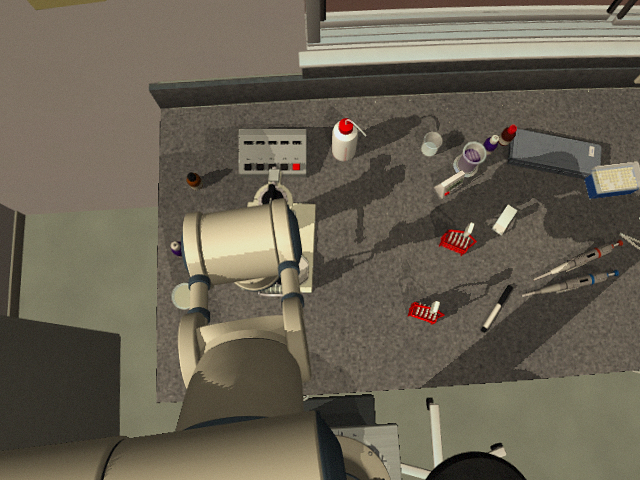

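The crop shows the carrier hanging upright in front of the bar's free end at (330,290), with the bar heading into the bail window. The wrist view shows the bar's collar at (318,395) in line with the block. Now I'll thread it.

```bash
python3 -m creep '0.5 0.5 0 0 0; 0.5 1.2 -0.1 0 0; 0.5 2 -0.2 0 0; 0.5 2.7 -0.3 0 0; 0.5 3.4 -0.3 0 0; 0.5 4.1 -0.4 0 0; 0.5 4.8 -0.5 0 0; 0.5 5.3 -0.5 0 0; 0.5 5.5 -0.5 0 0; 0.5 5.5 -0.5 0 0'
python3 - <<'E'
from h import *
for n in ['scene','wrist']:
    p,d,K,D,M=cap(n); save(n+'3',p); np.savez('/tmp/'+n+'3.npz',p=p,d=d,K=K,D=D,M=M)
    if n=='scene': save('crop3',cv2.resize(p[170:300,220:380],(790,600),interpolation=cv2.INTER_CUBIC))
s=sensors.observe();y=R.from_quat(s['tcp_rot']).as_matrix()[:,1];print('jaw',np.degrees(np.arctan2(y[1],y[0])),s['ee_pos'],s['opening'],s['force'])
E
```

```text
time_s: 6.68
ee_pos: [0.5251, 0.1019, 0.1972]
tcp_rot: [0.053, 0.999, 0.0, 0.0]
force: [-0.6, -0.4, -0.8]
opening: 0.0092
jaw 83.88599541473486 [0.52440845 0.10194815 0.19718057] 0.009213209719102717 [-0.30401135 -0.30519846 -2.49054249]
```

View pics/crop3.png

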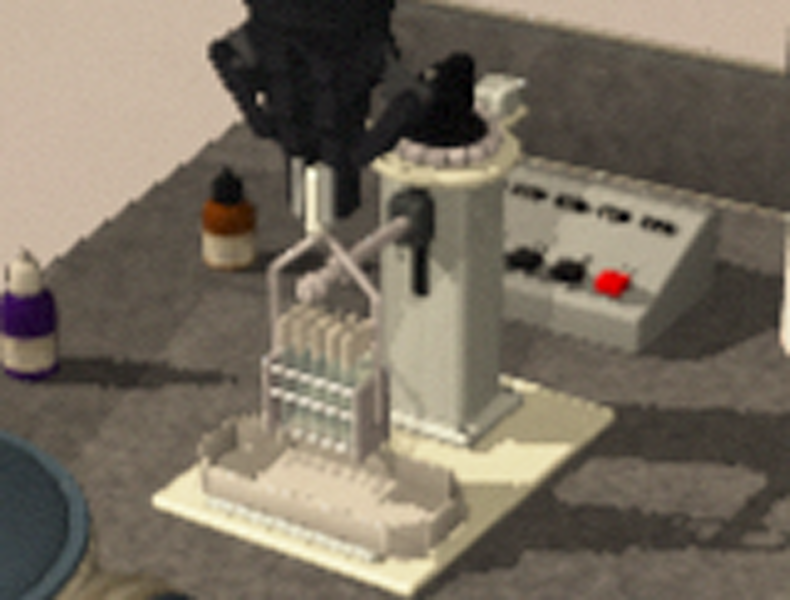

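View pics/wrist3.png

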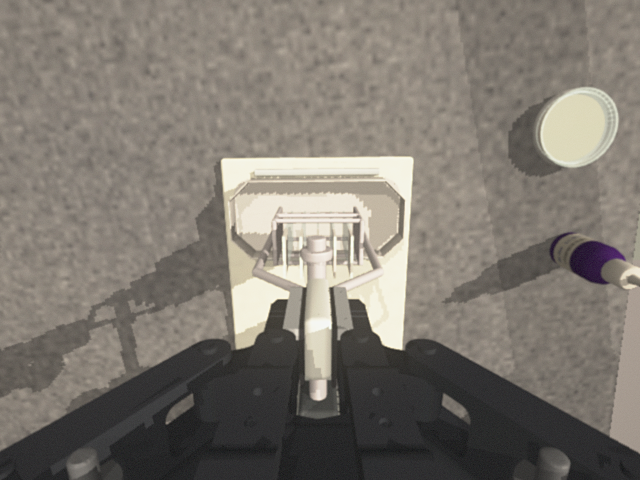

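The wrist view shows the bar end and outer collar at (316,255) passed through the bail and in line with the block. Before lowering I'll measure the collar's position relative to the bail.

```bash
python3 - <<'E'
from h import *
f=np.load('/tmp/wrist3.npz');p,d,K,D,M=[f[k] for k in 'pdKDM']
W=cloud(d,K,D,M);X=W.reshape(-1,3);X=X[np.isfinite(X[:,0])]
c=np.cos(np.radians(-6));s_=np.sin(np.radians(-6))
L=X[:,:2]-[.6385,.0897]; lx=L@[c,s_]; ly=L@[-s_,c]
m=(lx>-.15)&(lx<-.09)&(abs(ly)<.02)&(X[:,2]>.145)&(X[:,2]<.18)
for t in np.arange(-.142,-.09,.002):
    k=m&(lx>=t)&(lx<t+.002)
    if k.sum(): print(round(t,3),k.sum(),ly[k].min().round(4),ly[k].max().round(4),X[k,2].max().round(4))
g=np.array([.5248,.1019])-[.6385,.0897];print('tcp local',g@[c,s_],g@[-s_,c])
# bail legs
m=(abs(lx+.115)<.03)&(abs(ly)<.045)&(abs(ly)>.018)&(X[:,2]>.12)&(X[:,2]<.18)
print('bail lx,ly',lx[m&(ly>0)].mean(),lx[m&(ly<0)].mean(),ly[m].min(),ly[m].max())
E
```

```text
-0.136 101 -0.0041 0.005 0.1646
-0.134 74 -0.0047 0.005 0.1649
-0.132 72 -0.0041 0.005 0.1649
-0.13 210 -0.0077 0.0086 0.1683
-0.128 127 -0.0077 0.0086 0.1686
-0.126 105 -0.0078 0.0086 0.1683
-0.124 31 -0.0036 0.005 0.1656
-0.122 67 -0.0042 0.005 0.1646
-0.12 73 -0.0043 0.005 0.1653
-0.118 296 -0.0199 0.0199 0.1799
-0.116 165 -0.0198 0.02 0.179
-0.114 42 -0.0198 0.0199 0.1771
-0.112 2 -0.0043 -0.0043 0.1594
tcp local -0.11435238675523796 0.0002482808499607459
bail lx,ly -0.11605958510776825 -0.11612012466747022 -0.03345239198162907 0.03580718843429856
```

The bail sits at −115.5 mm, the collar gap spans −125 to about −105 mm, and the lateral offset is about 0. Lowering onto the bar.

```bash
python3 -m creep '0.5 0 0 -0.4 0; 0.5 0 0 -0.8 0; 0.5 0 0 -1.1 0; 0.5 0 0 -1.3 0; 0.5 0 0 -1.5 0; 0.5 0 0 -1.6 0; 0.5 0 0 -1.6 0; 0.5 0 0 -1.6 0'
python3 -m creep '0.5 0 0 -0.1 0; 0.5 0 0 -0.2 0; 0.5 0 0 -0.2 0;0.5 0 0 -0.2 0'
```

```text
time_s: 7.45
ee_pos: [0.5247, 0.1019, 0.1813]
tcp_rot: [0.053, 0.999, 0.0, 0.0]
force: [-0.4, 0.2, -1.6]
opening: 0.0093
time_s: 7.78
ee_pos: [0.5247, 0.1019, 0.1792]
tcp_rot: [0.053, 0.999, -0.0, -0.0]
force: [-0.3, -1.0, -1.5]
opening: 0.0094
```

```bash
python3 -m creep '0.5 0 0 -0.1 0; 0.5 0 0 -0.1 0; 0.5 0 0 -0.1 0'
python3 -m creep '0.5 0 0 -0.1 0; 0.5 0 0 -0.1 0; 0.5 0 0 -0.1 0'
```

```text
time_s: 8.03
ee_pos: [0.5248, 0.1018, 0.1784]
tcp_rot: [0.053, 0.999, -0.0, 0.0]
force: [-0.5, -0.5, 2.4]
opening: 0.009
time_s: 8.28
ee_pos: [0.525, 0.1017, 0.1776]
tcp_rot: [0.053, 0.999, -0.0, 0.0]
force: [-0.7, -2.9, 6.7]
opening: 0.0091
```

Contact is felt at TCP z ≈ 0.178, as expected. Backing off slightly and releasing.

```bash
python3 -m creep '0.5 0 0 0.1 0; 0.5 0 0 0.1 0; 1.2 0 0 0.1 0; 1.6 0 0 0.1 0; 2 0 0 0.1 0; 2.6 0 0 0.1 0; 3.2 0 0 0.1 0; 3.2 0 0 0.1 0;3.2 0 0 0.1 0;3.2 0 0 0.1 0'
python3 - <<'E'
from h import *
for n in ['scene','wrist']:
    p,d,K,D,M=cap(n); save(n+'4',p); np.savez('/tmp/'+n+'4.npz',p=p,d=d,K=K,D=D,M=M)
    if n=='scene': save('crop4',cv2.resize(p[170:300,220:380],(790,600),interpolation=cv2.INTER_CUBIC))
E
```

```text
time_s: 9.12
ee_pos: [0.5247, 0.1019, 0.1783]
tcp_rot: [0.053, 0.999, 0.0, -0.0]
force: [-0.6, 0.4, 0.3]
opening: 0.0323
```

View pics/crop4.png

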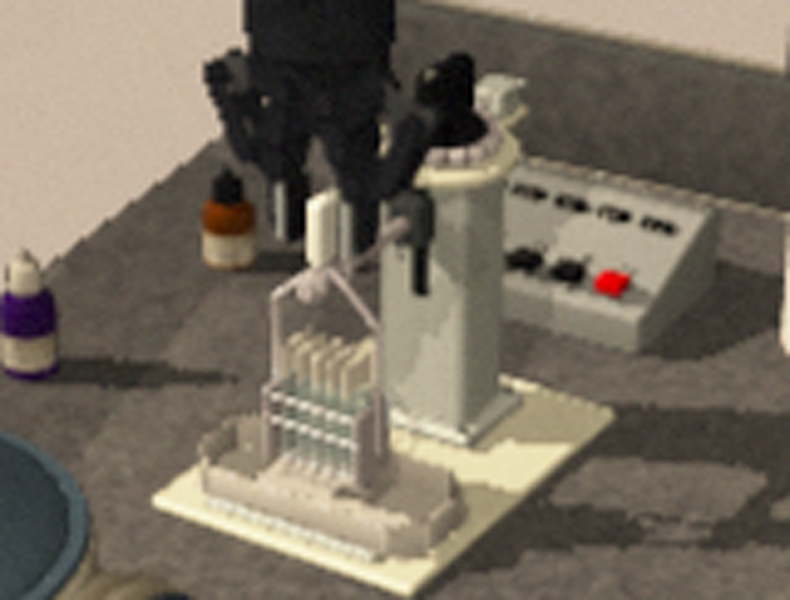

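View pics/wrist4.png

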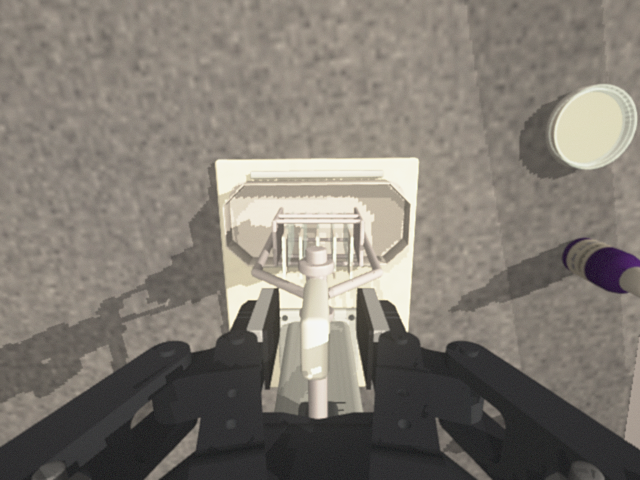

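The carrier hangs on the bar upright, with the bail at the collar gap (crop 310,285) and the fingers clear on both sides. Rising and moving over near the knob for a look.

```bash
python3 -m creep '3.2 0 0 1 0; 3.2 0 0 3 0; 3.2 0 0 6 0; 4 0 0 9 0; 5 0 0 12 0; 5 0 0 15 0; 5 3 -0.3 16 0; 5 6 -0.6 16 0; 5 8 -0.9 16 0; 5 8 -0.9 16 0'
python3 - <<'E'
from h import *
for n in ['scene','wrist']:
    p,d,K,D,M=cap(n); save(n+'5',p); np.savez('/tmp/'+n+'5.npz',p=p,d=d,K=K,D=D,M=M)
    if n=='scene': save('crop5',cv2.resize(p[170:300,220:380],(790,600),interpolation=cv2.INTER_CUBIC)); continue
    W=cloud(d,K,D,M);X=W.reshape(-1,3);X=X[np.isfinite(X[:,0])]
    k=np.linalg.norm(X[:,:2]-[.6385,.0897],axis=1)
    P=X[(k<.035)&(X[:,2]>.236)&(X[:,2]<.252)]
    print(len(P),cv2.minAreaRect((P[:,:2]*1000).astype(np.float32)),np.median(P[:,2]))
    P=X[(k<.06)&(X[:,2]>.202)&(X[:,2]<.21)]
    print(len(P),cv2.minAreaRect((P[:,:2]*1000).astype(np.float32)),np.median(P[:,2]))
s=sensors.observe();y=R.from_quat(s['tcp_rot']).as_matrix()[:,1];print('jaw',np.degrees(np.arctan2(y[1],y[0])),s['ee_pos'],s['opening'],s['force'])
E
```

```text
time_s: 10.05
ee_pos: [0.6076, 0.0922, 0.3386]
tcp_rot: [0.054, 0.999, -0.0, 0.001]
force: [-1.1, 0.6, -0.1]
opening: 0.05
1236 ((638.8790283203125, 90.98265075683594), (13.94848918914795, 45.25763702392578), 84.34473419189453) 0.24392942377124302
3018 ((651.49755859375, 94.83322143554688), (89.31297302246094, 63.870479583740234), 17.218698501586914) 0.20574681006754275
jaw 83.86395131468348 [0.60471126 0.09278506 0.33841769] 0.0498278986973219 [-1.33824035 -0.49444777 -0.77110205]
```

View pics/wrist5.png

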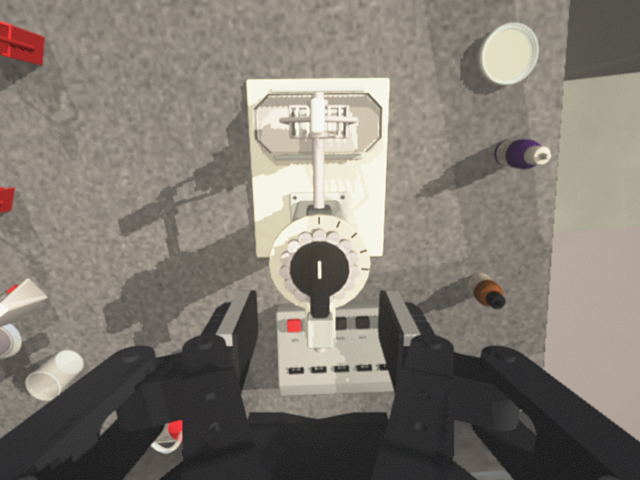

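View pics/crop5.png

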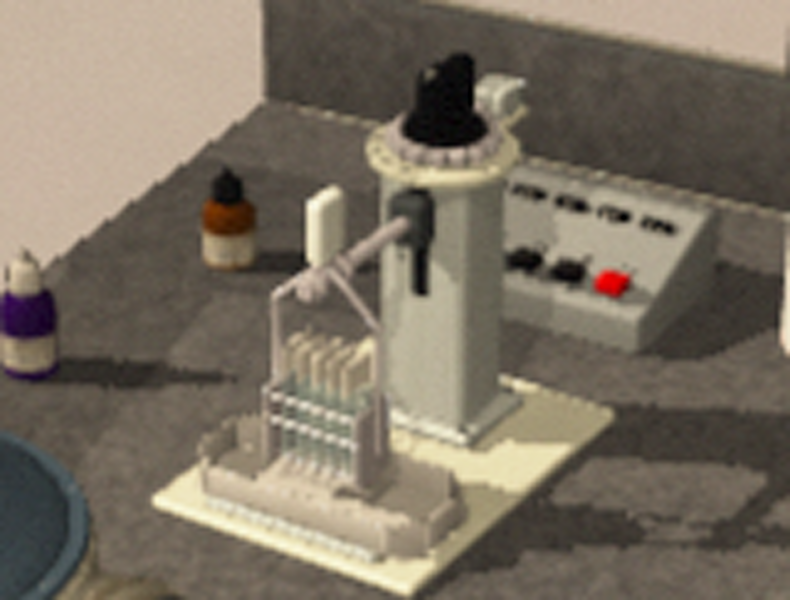

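The wrist view shows the knob grip at (320,285), aligned along the bar: 14 x 45 mm with top at 0.244, as given. The carrier is hanging still. Descending on the knob.

```bash
python3 -m creep '5 1.7 -0.1 0 0; 5 3.4 -0.2 0 0; 5 3.4 -0.2 -3 0; 5 3.4 -0.2 -6 0; 5 3.4 -0.2 -8.5 0; 5 3.4 -0.2 -10.5 0; 5 3.4 -0.2 -11.7 0; 5 3.4 -0.2 -12.5 0; 5 3.4 -0.2 -12.5 0'
python3 - <<'E'
from h import *
s=sensors.observe();print(s['ee_pos'],s['force'],s['torque'])
p,*_=cap('wrist');save('wrist6',p)
E
```

```text
time_s: 10.9
ee_pos: [0.6374, 0.091, 0.2123]
tcp_rot: [0.053, 0.999, -0.0, -0.001]
force: [-0.5, -0.2, 0.1]
opening: 0.0498
[0.63736641 0.09103606 0.21231018] [-0.45197717 -0.17285517  0.14412119] [ 0.02026613 -0.0093873  -0.01232706]
```

View pics/wrist6.png

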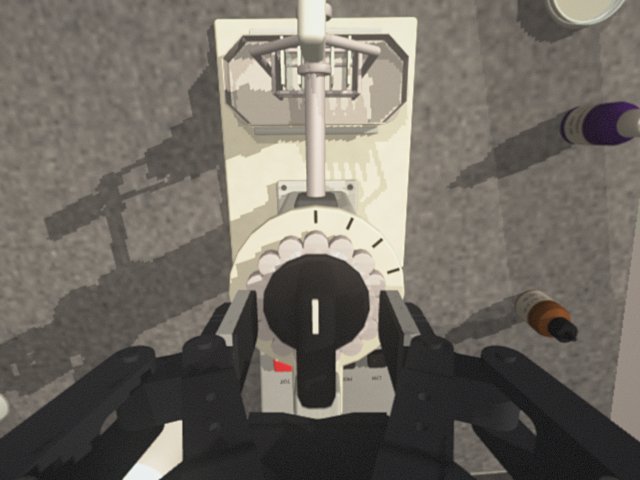

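The knob grip at (317,340) is centred between the pads, with its white mark pointing at the home tick (316,215). The 24° ticks run at (350,223), (377,243) and (393,270). Gripping.

```bash
python3 -m creep '4 0.1 0 0 0; 3 0.1 0 0 0; 2 0.1 0 0 0; 1 0.1 0 0 0; 0.5 0.1 0 0 0; 0.5 0.1 0 0 0; 0.5 0.1 0 0 0; 0.5 0.1 0 0 0' 70
python3 -m creep '0.5 0 0 0 -0.02; 0.5 0 0 0 -0.05; 0.5 0 0 0 -0.08; 0.5 0 0 0 -0.11; 0.5 0 0 0 -0.14; 0.5 0 0 0 -0.17; 0.5 0 0 0 -0.2; 0.5 0 0 0 -0.2'
python3 - <<'E'
from h import *
s=sensors.observe();y=R.from_quat(s['tcp_rot']).as_matrix()[:,1];print('jaw',np.degrees(np.arctan2(y[1],y[0])),s['ee_pos'],s['force'],s['torque'])
p,*_=cap('wrist');save('wrist7',p)
E
```

```text
time_s: 11.62
ee_pos: [0.64, 0.0902, 0.2144]
tcp_rot: [0.053, 0.999, -0.0, 0.001]
force: [-2.5, -4.7, 8.2]
opening: 0.0128
time_s: 12.28
ee_pos: [0.64, 0.0903, 0.2143]
tcp_rot: [0.154, 0.988, -0.0, 0.001]
force: [-2.3, -4.7, 8.0]
opening: 0.013
jaw 72.29363058563005 [0.64003584 0.09028821 0.2143488 ] [-2.31901327 -4.6919359   8.03603183] [-0.7696598   0.44911125  0.05340699]
```

View pics/wrist7.png

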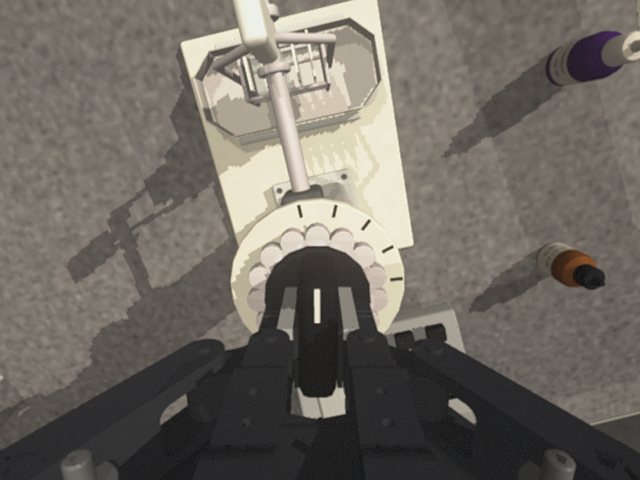

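The knob turned with the hand: its white mark now stands between the home tick (300,211) and the first tick (334,211), about 11.5°. Continuing, logging torque.

```bash
cat > st.py <<'E'
from h import *
s=sensors.observe();y=R.from_quat(s['tcp_rot']).as_matrix()[:,1];a=np.degrees(np.arctan2(y[1],y[0]))
print('turn rad',round(np.radians(83.9-a),3),s['ee_pos'].round(4),s['force'].round(2),s['torque'].round(3),s['tau'][5].round(3))
E
for i in 1; do :; done
python3 -m creep '0.5 0 0 0 -0.03; 0.5 0 0 0 -0.06; 0.5 0 0 0 -0.1; 0.5 0 0 0 -0.1' >/dev/null; python3 st.py
python3 -m creep '0.5 0 0 0 -0.03; 0.5 0 0 0 -0.06; 0.5 0 0 0 -0.1; 0.5 0 0 0 -0.1' >/dev/null; python3 st.py
python3 -m creep '0.5 0 0 0 -0.03; 0.5 0 0 0 -0.06; 0.5 0 0 0 -0.1; 0.5 0 0 0 -0.1' >/dev/null; python3 st.py
python3 -m creep '0.5 0 0 0 -0.03; 0.5 0 0 0 -0.06; 0.5 0 0 0 -0.1; 0.5 0 0 0 -0.1' >/dev/null; python3 st.py
python3 -m creep '0.5 0 0 0 -0.03; 0.5 0 0 0 -0.06; 0.5 0 0 0 -0.1; 0.5 0 0 0 -0.1' >/dev/null; python3 st.py
python3 - <<'E'
from h import *
p,*_=cap('wrist');save('wrist8',p)
E
```

```text
turn rad 0.303 [0.64   0.0903 0.2144] [-2.09 -4.94  7.3 ] [-0.773  0.319  0.055] 1.354
turn rad 0.403 [0.6401 0.0903 0.2144] [-2.25 -4.91  7.65] [-0.762  0.361 -0.024] 1.342
turn rad 0.503 [0.6401 0.0903 0.2144] [-1.2  -5.43  7.97] [-0.749  0.293  0.17 ] 1.448
turn rad 0.603 [0.6401 0.0903 0.2143] [-2.61 -4.36  7.88] [-0.733  0.276  0.102] 1.407
turn rad 0.703 [0.6401 0.0903 0.2144] [-1.94 -4.28  7.73] [-0.771  0.26   0.107] 1.374
```

View pics/wrist8.png

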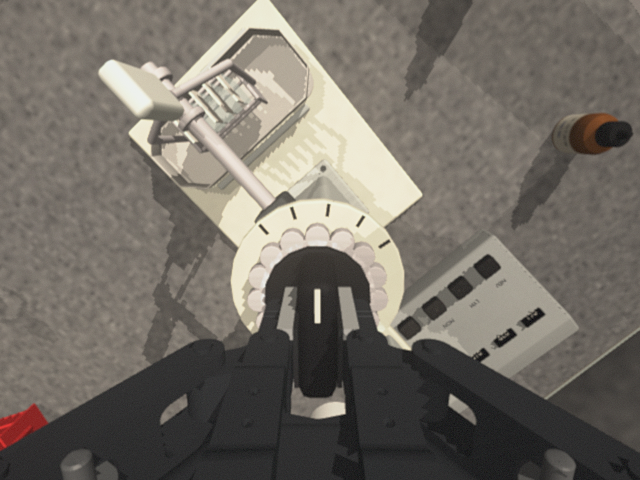

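The white mark (317,305) stands between tick 1 (293,213) and tick 2 (327,210), so the knob follows the hand. Torque dipped near 0.40 rad and jumped at 0.50 rad: the first click. On to the second and third.

```bash

python3 -m creep '0.5 0 0 0 -0.03; 0.5 0 0 0 -0.06; 0.5 0 0 0 -0.1; 0.5 0 0 0 -0.1' >/dev/null; python3 st.py
python3 -m creep '0.5 0 0 0 -0.03; 0.5 0 0 0 -0.06; 0.5 0 0 0 -0.1; 0.5 0 0 0 -0.1' >/dev/null; python3 st.py
python3 -m creep '0.5 0 0 0 -0.03; 0.5 0 0 0 -0.06; 0.5 0 0 0 -0.1; 0.5 0 0 0 -0.1' >/dev/null; python3 st.py
python3 -m creep '0.5 0 0 0 -0.03; 0.5 0 0 0 -0.06; 0.5 0 0 0 -0.1; 0.5 0 0 0 -0.1' >/dev/null; python3 st.py
python3 -m creep '0.5 0 0 0 -0.03; 0.5 0 0 0 -0.05; 0.5 0 0 0 -0.05; 0.5 0 0 0 -0.05' >/dev/null; python3 st.py
python3 -m creep '0.5 0 0 0 -0.03; 0.5 0 0 0 -0.05; 0.5 0 0 0 -0.05; 0.5 0 0 0 -0.05' >/dev/null; python3 st.py
python3 -m creep '0.5 0 0 0 -0.03; 0.5 0 0 0 -0.05; 0.5 0 0 0 -0.05; 0.5 0 0 0 -0.05' >/dev/null; python3 st.py
python3 - <<'E'
from h import *
for n in ['wrist','scene']:
    p,d,K,D,M=cap(n); save(n+'9',p); np.savez('/tmp/'+n+'9.npz',p=p,d=d,K=K,D=D,M=M)
    if n=='scene': save('crop9',cv2.resize(p[170:300,220:380],(790,600),interpolation=cv2.INTER_CUBIC))
    W=cloud(d,K,D,M);X=W.reshape(-1,3);X=X[np.isfinite(X[:,0])]
    r=np.linalg.norm(X[:,:2]-[.5245,.1017],axis=1)
    P=X[(r<.022)&(X[:,2]>.165)&(X[:,2]<.22)];print(n,len(P),'block top z',np.percentile(P[:,2],[50,90,97]).round(4),P.mean(0).round(4))
E
```

```text
turn rad 0.803 [0.6401 0.0903 0.2144] [-1.7  -4.64  7.08] [-0.76   0.277  0.042] 1.351
turn rad 0.903 [0.6401 0.0903 0.2144] [-1.68 -4.65  7.07] [-0.767  0.144  0.122] 1.465
turn rad 1.003 [0.6402 0.0903 0.2144] [-1.15 -5.    6.17] [-0.833  0.15   0.132] 1.438
turn rad 1.103 [0.6402 0.0903 0.2144] [-1.68 -4.76  7.11] [-0.829  0.135  0.087] 1.405
turn rad 1.151 [0.6402 0.0903 0.2144] [-1.73 -3.57  7.16] [-0.766  0.167  0.089] 0.285
turn rad 1.201 [0.6402 0.0903 0.2143] [-0.94 -4.71  6.49] [-0.825  0.127  0.096] 0.281
turn rad 1.251 [0.6402 0.0903 0.2144] [-0.9  -4.68  7.09] [-0.785  0.11   0.127] 0.319
wrist 2226 block top z [0.1885 0.1923 0.1928] [0.5276 0.1039 0.1845]
scene 90 block top z [0.1814 0.1932 0.1943] [0.5212 0.0991 0.1814]
```

View pics/wrist9.png

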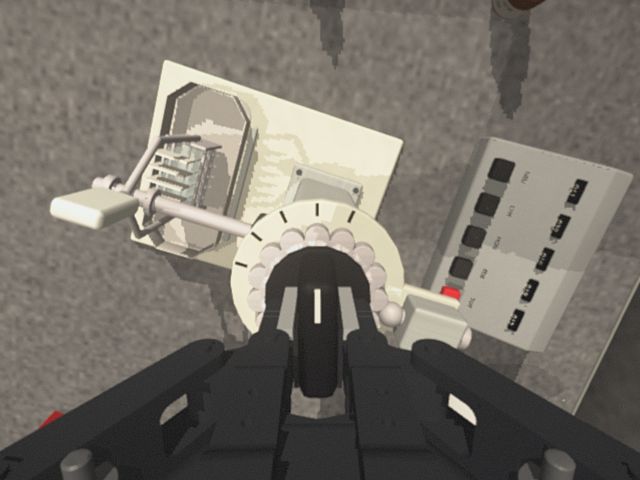

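View pics/crop9.png

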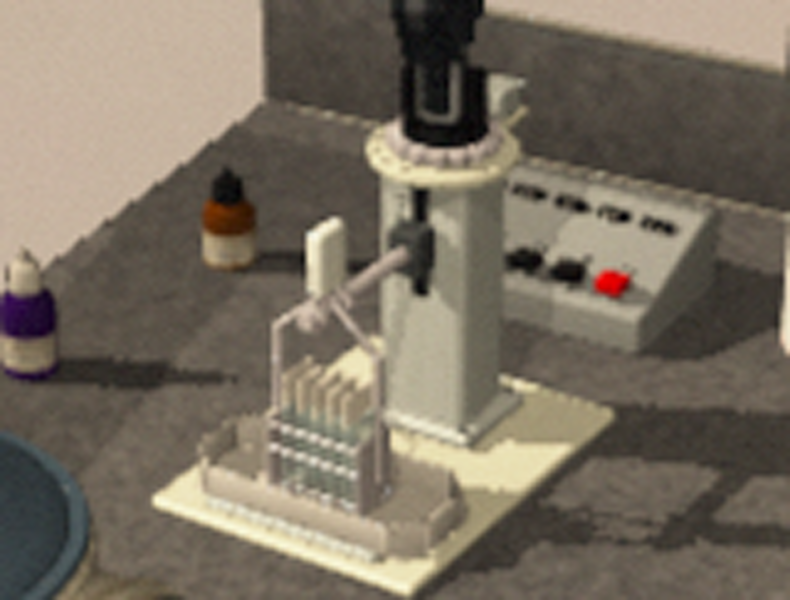

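The white mark points at the third tick (317,209; ticks 0–2 at (241,264), (256,237), (283,217)). The block top is at 0.1925 m against 0.192 expected, so the knob is at 1.25 rad. Holding briefly, re-checking stillness, then handing in.

```bash
python3 -m creep '0.5 0 0 0 0; 0.5 0 0 0 0; 0.5 0 0 0 0; 0.5 0 0 0 0; 0.5 0 0 0 0; 0.5 0 0 0 0' ; python3 st.py
python3 - <<'E'
from h import *
p,d,K,D,M=cap('wrist')
W=cloud(d,K,D,M);X=W.reshape(-1,3);X=X[np.isfinite(X[:,0])]
r=np.linalg.norm(X[:,:2]-[.5245,.1017],axis=1)
P=X[(r<.022)&(X[:,2]>.165)&(X[:,2]<.22)];print('block top',np.percentile(P[:,2],97).round(4))
q=X[(r<.022)&(X[:,2]>.188)&(X[:,2]<.197)];print(cv2.minAreaRect((q[:,:2]*1000).astype(np.float32)))
print(order.close_job())
E
```

```text
time_s: 16.98
ee_pos: [0.6402, 0.0903, 0.2144]
tcp_rot: [0.628, 0.779, 0.0, 0.001]
force: [-0.3, -4.1, 6.6]
opening: 0.0134
turn rad 1.25 [0.6402 0.0903 0.2144] [-0.35 -4.06  6.61] [-0.826  0.111  0.109] 0.137
block top 0.1928
((525.1880493164062, 102.09378814697266), (10.180811882019043, 23.682947158813477), 83.16829681396484)
the job is handed in; nothing more can be done
None
```

The slide carrier now hangs by its bail on the dip bar between the collars, let go. I turned the knob clockwise to the third stop, held it there, and handed the job in at about 17 s of the 72 s. The hand-in reports no verdict, so these are my own last checks:

- **Knob:** the hand has turned 1.25 rad, against 1.257 for the third stop, with the fingers still gripping at 70 N. The white mark points at the third tick.
- **Depth:** the grip block's top is at 0.1928 m, where 0.192 is expected. That puts the carrier's underside about 14 mm above the worktop and 4 mm above the tray floor.
- **Carrier position:** its centre is at (0.525, 0.102), within about 1 mm of the bar seat. It looked upright, in line with the bar and clear of the tray.

**Weaker evidence:** I felt the first click clearly, with torque dipping near 0.40 rad and jumping by 0.50 rad, and the second more faintly. The third was lost in torque noise, so I set it by angle, tick mark and depth instead. A steady upward push of about 7 N on the fingers appeared when they closed on the knob. I left it, as it is well under the limits.

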